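# Fetch the egg cup from behind the seasonings

### The job

The egg cup is stuck at the back of the seasoning caddy. Clear the three things of the front row (pepper mill, salt shaker, red-capped spice jar) onto the long low tray so that all three stand on it together, then lift out the egg cup and stand it in the middle of the round cork coaster, and then put each of the three back upright exactly where it stood in the caddy. Knock nothing over, and leave the two dark-capped jars in the back corners where they are.

Things in the scene. Friction and masses are not known exactly. Their poses are not given: they have to be found in the camera images.
- caddy: fixed wooden caddy, 200 (x) x 290 (y) mm. Origin: centre of its underside; +x to its back, z up. Floor top at 12 mm; sides and back up to 38 mm, front lip 24 mm, wire guard on the back edge up to 71 mm. Front places at x -45, y +92, 0, -92 mm (which thing stands where varies); egg cup at x +35, y 0; corner jars at x +50, y +108 and -108 mm; all to about 5 mm
- tray: fixed low dark wooden tray, 280 (x, its long axis) x 120 (y) mm, to the left or right of the caddy: the side area. Origin: centre of its underside; floor 8 mm above it, rim 7 mm wide and up to 14 mm
- coaster: fixed round cork coaster, 100 mm diameter, 8 mm thick, on the other side of the caddy. Origin: centre of its underside, top 8 mm above it
- pepper_mill: dark wooden pepper mill, 170 mm tall, 58 mm diameter at the foot, head about 50 mm diameter between 123 and 159 mm above the foot (grip it there; the head does not turn), with a small knob above. 0.18 kg. Front row. Origin: centre of its underside, z up; any yaw
- salt_shaker: grey round salt shaker, 90 mm tall, body 44 mm diameter up to 66 mm, narrower above. 0.1 kg. Front row. Origin: centre of its underside, z up; any yaw
- spice_jar: round glass spice jar with a red cap, 109 mm tall, 46 mm diameter, cap 44 mm diameter from 88 mm up. 0.11 kg. Front row. Origin: centre of its underside, z up; any yaw
- egg_cup: cream stoneware egg cup, 52 mm tall, rim 48 mm outer diameter, bowl from 31 mm up, narrower stem, foot 38 mm diameter. 0.07 kg. Back row, middle, behind the front row. Origin: centre of its underside, z up; any yaw
- corner_jar_left: spice jar with a dark cap, 41 mm diameter, 105 mm tall, loose in the back corner of the caddy at +y; not to be moved. Origin: centre of its underside
- corner_jar_right: like corner_jar_left, in the back corner at -y; not to be moved. Origin: centre of its underside

How it is judged:
By the outcome, as a careful person would: the job done as asked, in the order asked, and still so for the second after the job is handed in, with the robot touching nothing.
It also fails if it takes over 138 s, if anything falls off the work surface, if the arm or the gripper's body presses on something with over 40 N, if the wrist force passes 120 N, or if a joint passes its speed limit or range.

### The arm

A 6-joint arm with a two-finger parallel gripper is mounted at the origin on a cart in front of the work surface, level with it; the furniture and walls round the work are solid. World frame = base frame: x ahead of the robot, y to its left, z up, the work surface at z = 0. Lengths are in mm, angles in rad, forces in N, time in s.
With the tool pointing down it reaches from about 275 to 750 mm from the base axis. Payload 10.2 kg.
Tool frame: the origin (TCP) lies on the front face of the gripper's body, between the roots of the fingers; the fingertips stand 73 mm ahead of it and the grasp point (between the pads) lies 54 mm ahead of it; z points along the fingers, y is the line along which they close (so a half turn about z gives the same grasp; the last joint's range is limited). The gripper opens to 85 mm and grips with 20 to 120 N. Pads are 22 mm wide; open, the fingers measure 114 mm over their backs; the gripper's body (76 mm by 85 mm) begins 54 mm behind the grasp point. The pads swing forward as they close: fully open they stand 13 mm farther back than shut.
Start: joints at [0.997, 0.313, 1.498, -0, 1.331, -0.223], TCP at [180.429, 493.028, 303.894] pointing down, gripper open.
Joint ranges: [-2.94, 2.94], [-0.97, 2.17], [0.19, 2.56], [-1.23, 4.37], [0.02, 3.11], [-2.88, 2.88]. Speed limits (rad/s): [2.39, 2.39, 3.01, 3.14, 3.14, 3.14].

### API

Orientations are given as a unit quaternion [w, x, y, z].
In Python, from rig import * gives the robot as it stands.
- The arm moves only by the tool step_arm, never from a script. Its argument "plan" is a list of rows, each an object with "offset": the shift along the tool's x, y, z in cm, a list of three; "rot": the turn, a rotation vector about the tool's x, y, z in degrees, a list of three; "gripper": the finger opening in cm, from 0 to 8.54. In form: [{"offset": [x, y, z], "rot": [wx, wy, wz], "gripper": gripper}, ...]. A call has 1 to 12 rows; each row is the pose to reach, as a shift and turn from the pose commanded when the call began, along the tool's axes at that moment; what a row does not reach only later rows make up. A row lasts 1/10 s, in which the tool goes at most 50 mm and 8.59 degrees, less where a joint would pass 70% of its speed; a pose out of reach is approached as far as the arm can. A call with a gripper value outside its range is refused whole. The fingers move at their own pace and stop on an object; "squeeze" is the grip in N (left out, the last holds). Time passes only in rows, so rows that repeat a pose let the fingers close. It gives the time, the measured TCP pose, the force, the opening and the grip force at its end, in the units of the state.
- sense(): the state, without advancing time (a new reading comes with each control period).
- capture(name): name is "side" or "top" or "wrist"; returns a dict with "color" (480x640x3 uint8, red, green, blue), "depth" (480x640 float32, mm along the optical axis (not along the pixel's ray), 0 where there is no reading), "vertical_fov" (degrees; the focal length in pixels is half the picture's height over the tangent of half this angle, whatever the lens; pixels are square), "cx", "cy" (the principal point, pixels), "k1" (the pictures are not rectified: a ray, as slopes to the right and down, at radius r is drawn at 1 + k1 r^2 times it, then the intrinsics apply), "rvec" (rotation vector, rad) and "tvec" (3), from world to camera coordinates, as OpenCV has them; the wrist camera has in their place "mount" (4x4, takes a point from camera to tool coordinates, whose origin is the TCP and whose axes are the flange's). Camera axes: x right, y down, z forward; pixel columns grow to the right and rows downward; lengths in mm; the calibration is good to about 2 mm. A picture is of the moment at which its call begins: read the wrist's pose just before it.
- finish_job(): hands the job in; it is judged then, once.
The state is a dict: "time_s": time; "joints": joint angles; "dq": joint speeds; "tau": joint torques, N m; "eef_pos": TCP position; "ee_rot": TCP orientation; "force": force on the tool from outside, world axes, zero at the start; "wrist_torque": the same for the moment, N m; "grip_width": opening from 0.0 (shut) to 1.0 (fully open); "grip_force": force on a finger pad.
Only numpy, scipy, OpenCV 4.12 (cv2) and the standard library are available. Lean on these libraries where they do the work, as an engineer would, in place of code of your own. Each camera call takes 0.05 s, during which the arm holds its last target. There are 200 camera calls.

## Working session

There is one attempt and no reset: what is moved stays moved. The work goes in short steps, Python scripts to look and compute and a tool call to move; the robot and the scene stay as the last step left them, time stands still between calls to the robot, and variables do not carry over. Pictures are saved under pics/ and viewed, at most 14 in all, crops included, and the job is handed in when it is done.

Besides the shell and the picture viewer there is one more tool, called after "Emit:" as name([rows], argument=value, ...), one row to a line, values as JSON. step_arm: Moves the arm, as the interface text tells. Its arguments: {"type":"object","properties":{"plan":{"type":"array"},"squeeze":{"type":"number"}},"required":["plan"]}

```bash
ls; mkdir -p pics
cat > h.py <<'E'
from rig import *
import numpy as np, cv2
from scipy.spatial.transform import Rotation as R
def cloud(c,pose=None):
    f=240/np.tan(np.radians(c["vertical_fov"])/2)
    K=np.array([[f,0,c["cx"]],[0,f,c["cy"]],[0,0,1.]])
    v,u=np.mgrid[0:480,0:640]
    p=cv2.undistortPoints(np.stack([u,v],-1).reshape(-1,1,2).astype(float),K,np.array([c["k1"],0,0,0.])).reshape(480,640,2)
    d=c["depth"].astype(float)
    P=np.dstack([p*d[...,None],d]).reshape(-1,3)
    if "rvec" in c:
        r=R.from_rotvec(np.ravel(c["rvec"])); W=r.inv().apply(P-np.ravel(c["tvec"]))
    else:
        M=np.array(c["mount"]); T=P@M[:3,:3].T+M[:3,3]
        q=pose["ee_rot"]; W=R.from_quat(q,scalar_first=True).apply(T)+np.array(pose["eef_pos"])
    W=W.reshape(480,640,3); W[d==0]=np.nan
    return W
def save(n,img): cv2.imwrite("pics/"+n+".png",img[...,::-1])
E
python3 - <<'E'
from h import *
s=sense();print(s)
for n in("top","side"):
    c=capture(n);save(n+"0",c["color"]);W=cloud(c);np.save(n+"0.npy",W)
    print(n,c["vertical_fov"],c["k1"],c["tvec"],c["rvec"],np.nanmin(W,(0,1)),np.nanmax(W,(0,1)))
E
```

```text
pics
{'time_s': 0.0, 'joints': array([ 9.96559643e-01,  3.13446266e-01,  1.49846591e+00, -2.27942496e-05,
        1.33097294e+00, -2.23396435e-01]), 'dq': array([-8.70087736e-05,  2.32180565e-03,  1.30471200e-03,  1.17033291e-03,
       -1.19235540e-03,  1.00649582e-03]), 'tau': array([ 1.78733485e-04, -4.12270725e+01, -2.59742653e+01, -1.92038297e-04,
        4.17847827e-03, -8.63827495e-06]), 'eef_pos': array([180.35417582, 492.86734368, 303.3260691 ]), 'ee_rot': array([-2.40749707e-04,  1.74519120e-01,  9.84653573e-01, -5.99815407e-04]), 'force': array([ 0.59243292, -0.54313754, -0.50182209]), 'wrist_torque': array([-0.00562302,  0.02216567,  0.03938084]), 'grip_force': 0.0, 'grip_width': 1.0001162734566746}
top 52.16410739814752 -0.04046277301400037 [  25.49756813  552.34275343 1134.74026795] [ 2.16440787 -2.17666974  0.05437686] [ -351.33580173 -1278.31947747  -929.22782637] [ 902.25654613 1271.91883539  538.74191413]
side 45.11329879106698 -0.0927902123646503 [-576.9795516    32.08878082 1143.53739892] [ 2.22062316 -0.02415902  0.02381672] [-649.12472577 -619.588793   -923.96209578] [ 903.38127524 1300.2908754   580.66342933]
```

View pics/top0.png

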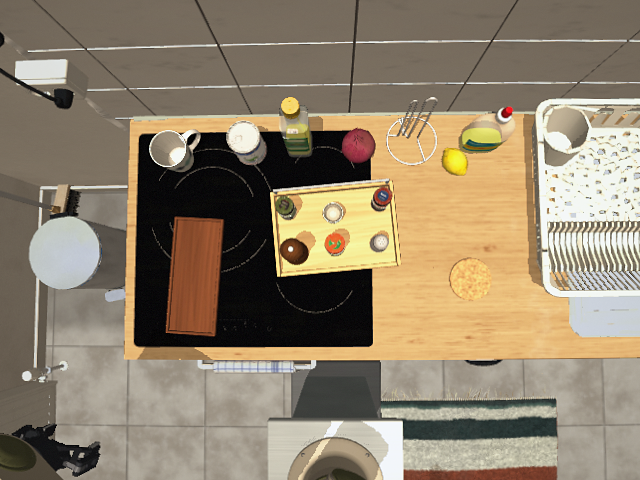

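View pics/side0.png

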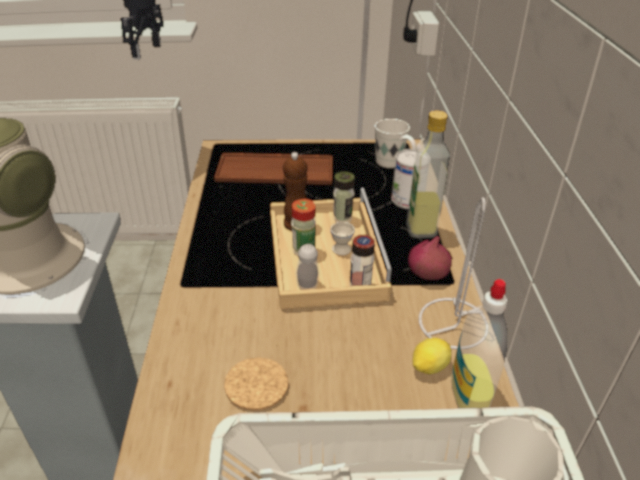

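The top view shows the caddy at (275–399, 182–275), with the mill at (293,250), the red-capped jar at (335,243), the salt at (380,242) and the egg cup at (333,212). The corner jars are at (285,206) and (381,199), the tray at (195,276) and the coaster at (470,279). The side view agrees.

Run:
```python
from h import *
T=np.load("top0.npy");S=np.load("side0.npy")
np.set_printoptions(precision=1,suppress=True)
A=np.vstack([T.reshape(-1,3),S.reshape(-1,3)]);A=A[~np.isnan(A[:,0])]
tp=T.reshape(-1,3)
for n,(u,v) in dict(mill=(293,250),jar=(335,243),salt=(380,242),egg=(333,212),cl=(285,206),cr=(381,199),tray=(195,276),coast=(470,279)).items():
    print(n,T[v,u])
img=capture("top")["color"]
def rect(mask):
    p=tp[mask];p=p[~np.isnan(p[:,0])]
    return p
# tray floor & rim
u,v=np.meshgrid(np.arange(640),np.arange(480))
m=((u>160)&(u<230)&(v>205)&(v<345)).ravel()&(tp[:,2]>5)&(tp[:,2]<20)
r=cv2.minAreaRect(tp[m][:,:2].astype(np.float32));print("tray",r)
m=((u>262)&(u<408)&(v>172)&(v<285)).ravel()&(tp[:,2]>8)&(tp[:,2]<45)
r=cv2.minAreaRect(tp[m][:,:2].astype(np.float32));print("caddy",r,np.sort(tp[m][:,2])[::2000])
m=((u>445)&(u<497)&(v>252)&(v<306)).ravel()&(tp[:,2]>4.5)&(tp[:,2]<12)
p=tp[m][:,:2].astype(np.float32);print("coaster",cv2.minEnclosingCircle(p),p.mean(0),len(p))
print("table z",np.nanmedian(T[300:340,400:440,2]),np.nanmedian(S[320:350,200:220,2]))
def top(n,u,v,h):
    c=T[v,u][:2]
    for N,C in(("top",T.reshape(-1,3)),("side",S.reshape(-1,3))):
        q=C[(np.hypot(*(C[:,:2]-c).T)<38)&(C[:,2]>h[0])&(C[:,2]<h[1])]
        if len(q)>5: print(n,N,len(q),cv2.minEnclosingCircle(q[:,:2].astype(np.float32)),q[:,2].max())
top("mill",293,250,(135,200));top("jar",335,243,(112,130));top("jar2",335,243,(102,112))
top("salt",380,242,(60,110));top("egg",333,212,(55,75));top("cl",285,206,(100,130));top("cr",381,199,(100,130))
```

```text
mill [539.4  81.5 170.5]
jar [557.3  -4.8 123.6]
salt [ 561.  -103.5   98.9]
egg [637.7  -0.4  37.4]
cl [638.9 103.2 121.7]
cr [ 652.5 -105.   121.1]
tray [nan nan nan]
coast [ 479.9 -322.8    9.5]
tray ((492.8676452636719, 333.2417907714844), (322.063232421875, 163.24209594726562), 1.5170140266418457)
caddy ((601.5537109375, -3.7191619873046875), (199.73541259765625, 290.32586669921875), 4.997840404510498) [ 8.  10.9 12.7 16.8 41. ]
coaster ((481.12225341796875, -324.015869140625), 49.5610466003418) [ 480.5 -323.6] 1232
table z -4.759318115101763 -6.404540477783462
mill top 437 ((543.5114135742188, 87.18717193603516), 24.940977096557617) 184.16332341250342
mill side 489 ((543.3743896484375, 81.00901794433594), 24.21730613708496) 183.50348592873573
jar top 328 ((558.478515625, -3.1529884338378906), 22.204364776611328) 126.42938335498255
jar side 318 ((557.0790405273438, -6.178082466125488), 24.657899856567383) 123.84552915852015
jar2 top 8 ((549.1106567382812, 5.123946666717529), 18.499813079833984) 111.85646724769197
jar2 side 105 ((558.9932861328125, -10.262696266174316), 21.807437896728516) 111.9026728435778
salt top 238 ((563.7633056640625, -104.5143051147461), 18.88506507873535) 104.42801874970867
salt side 464 ((564.1282958984375, -110.2087173461914), 18.57701301574707) 103.58068808832385
egg top 95 ((634.1559448242188, 0.8640873432159424), 23.827442169189453) 68.67182875380186
egg side 187 ((634.68701171875, -1.9587650299072266), 25.62244987487793) 65.50417336573821
cl top 286 ((643.3275146484375, 106.8668441772461), 20.526309967041016) 121.74933744791184
cl side 287 ((643.7406005859375, 102.6858139038086), 21.498777389526367) 118.9548213641212
cr top 272 ((661.39404296875, -108.47340393066406), 20.105541229248047) 122.30026028570657
cr side 415 ((662.705078125, -111.86296081542969), 22.531879425048828) 119.16488671532933
```

```bash
cat >> h.py <<'E'
def Rt(yaw):  # tool down, tool y at 90+yaw deg, tool x toward -x
    c,s=np.cos(np.radians(yaw)),np.sin(np.radians(yaw))
    return R.from_matrix(np.array([[-c,-s,0],[-s,c,0],[0,0,-1.]]))
def go(*targets,yaw=5):
    s=sense();p=np.array(s["eef_pos"]);r=R.from_quat(s["ee_rot"],scalar_first=True)
    rv=np.degrees((r.inv()*Rt(yaw)).as_rotvec()).round(1)
    print("at",p.round(1),"grip",round(s["grip_width"],3),round(s["grip_force"],1),"F",np.round(s["force"],1),"t",round(s["time_s"],2))
    for t in targets: print(t,"offset",(r.inv().apply(np.array(t)-p)/10).round(2).tolist(),"rot",rv.tolist())
E
python3 - <<'E'
from h import *
go((500,0,380))
T=np.load("top0.npy");img=cv2.imread("pics/top0.png").astype(int)
# tray by colour
m=((img[...,2]-img[...,0]>35)&(img[...,2]<200)).astype(np.uint8);m[:,:155]=0;m[:,235:]=0;m[:205]=0;m[345:]=0
cs=cv2.findContours(m,0,1)[0];k=max(cs,key=cv2.contourArea);r=cv2.minAreaRect(k);print(r)
c=capture("top");f=240/np.tan(np.radians(c["vertical_fov"])/2);K=np.array([[f,0,c["cx"]],[0,f,c["cy"]],[0,0,1.]])
rr=R.from_rotvec(np.ravel(c["rvec"]));o=rr.inv().apply(-np.ravel(c["tvec"]))
def plane(px,z):
    q=cv2.undistortPoints(np.array(px,float).reshape(-1,1,2),K,np.array([c["k1"],0,0,0.])).reshape(-1,2)
    d=rr.inv().apply(np.c_[q,np.ones(len(q))]);return o+d*((z-o[2])/d[:,2])[:,None]
W=plane(k.reshape(-1,2),14)[:,:2];print(cv2.minAreaRect(W.astype(np.float32)))
E
```

```text
at [180.4 492.9 303.5] grip 1.002 0.0 F [ 0.6 -0.2 -0.1] t 0.15
(500, 0, 380) offset [-46.95, -35.31, -7.63] rot [-0.1, -0.0, -25.1]
((194.09664916992188, 275.54473876953125), (50.43335723876953, 117.89390563964844), 4.289153575897217)
((491.8553466796875, 331.9149169921875), (121.63599395751953, 280.4941711425781), 86.37015533447266)
```

Emit:
step_arm([
  {"offset":[-4,-3,-0.7],"rot":[0,0,-2]},
  {"offset":[-8,-6,-1.4],"rot":[0,0,-4]},
  {"offset":[-12,-9,-2],"rot":[0,0,-6]},
  {"offset":[-16,-12,-2.6],"rot":[0,0,-9]},
  {"offset":[-20,-15,-3.2],"rot":[0,0,-11]},
  {"offset":[-24,-18,-4],"rot":[0,0,-13]},
  {"offset":[-28,-21,-4.6],"rot":[0,0,-15]},
  {"offset":[-32,-24,-5.2],"rot":[0,0,-17]},
  {"offset":[-36,-27,-6],"rot":[0,0,-20]},
  {"offset":[-40,-30,-6.6],"rot":[0,0,-22]},
  {"offset":[-44,-33,-7.2],"rot":[0,0,-24]},
  {"offset":[-46.9,-35.3,-7.6],"rot":[0,0,-25]},
])

```text
validation failed for argument at $.pl...
```

Emit:
step_arm([
  {"offset":[0,0,0],"rot":[0,0,0]},
  {"offset":[0,0,0],"rot":[0,0,0]},
])

```text
validation failed for argument at $.pl...
```

Run:
```python
from h import *
go((500,0,380))
s=sense();c=capture("wrist");save("w1",c["color"]);W=cloud(c,s);np.save("w1.npy",W)
print(c["mount"])
```

```text
at [180.4 492.9 303.6] grip 0.997 0.0 F [ 0.3 -0.2  0.5] t 0.2
(500, 0, 380) offset [-46.95, -35.31, -7.63] rot [-0.0, -0.0, -25.1]
[[-2.54050446e-04 -9.64408813e-01 -2.64415538e-01  6.75450149e+01]
 [ 9.99999893e-01 -3.46988182e-04  3.04778010e-04 -5.35248001e-01]
 [-3.85679665e-04 -2.64415433e-01  9.64408798e-01 -6.97095156e+01]
 [ 0.00000000e+00  0.00000000e+00  0.00000000e+00  1.00000000e+00]]
```

View pics/w1.png

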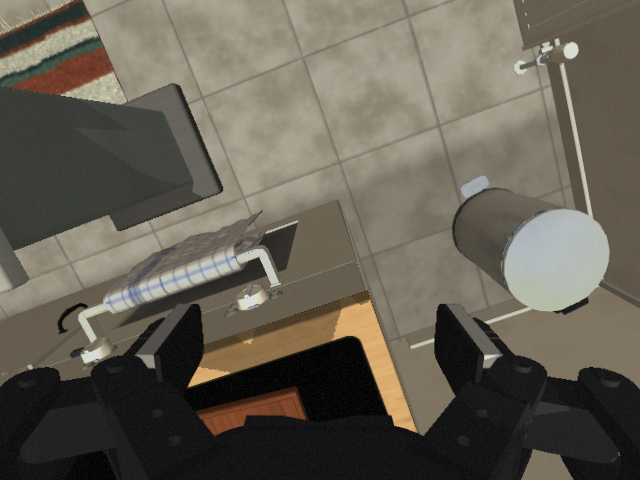

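The wrist view still shows the start pose, because both move calls were refused. It has no use beyond that, and rows need a gripper value.

Emit:
step_arm([
  {"offset":[-4,-3,-0.7],"rot":[0,0,-2],"gripper":8.5},
  {"offset":[-8,-6,-1.4],"rot":[0,0,-4],"gripper":8.5},
  {"offset":[-12,-9,-2],"rot":[0,0,-6],"gripper":8.5},
  {"offset":[-16,-12,-2.6],"rot":[0,0,-9],"gripper":8.5},
  {"offset":[-20,-15,-3.2],"rot":[0,0,-11],"gripper":8.5},
  {"offset":[-24,-18,-4],"rot":[0,0,-13],"gripper":8.5},
  {"offset":[-28,-21,-4.6],"rot":[0,0,-15],"gripper":8.5},
  {"offset":[-32,-24,-5.2],"rot":[0,0,-17],"gripper":8.5},
  {"offset":[-36,-27,-6],"rot":[0,0,-20],"gripper":8.5},
  {"offset":[-40,-30,-6.6],"rot":[0,0,-22],"gripper":8.5},
  {"offset":[-44,-33,-7.2],"rot":[0,0,-24],"gripper":8.5},
  {"offset":[-46.9,-35.3,-7.6],"rot":[0,0,-25],"gripper":8.5},
])

```text
time_s: 1.45
eef_pos: [500.5, -2.0, 380.1]
ee_rot: [0.0, -0.043, 0.999, -0.0]
force: [0.1, 0.9, 0.1]
grip_width: 0.993
grip_force: 0.0
```

Emit:
step_arm([
  {"offset":[0,0,0],"rot":[0,0,0],"gripper":8.5},
  {"offset":[0,0,0],"rot":[0,0,0],"gripper":8.5},
])

```text
time_s: 1.65
eef_pos: [499.6, -0.1, 379.5]
ee_rot: [-0.0, -0.042, 0.999, 0.0]
force: [-0.2, 0.4, 0.0]
grip_width: 0.995
grip_force: 0.0
```

Run:
```python
from h import *
go((500,0,380))
s=sense();c=capture("wrist");save("w2",c["color"]);W=cloud(c,s);np.save("w2.npy",W)
```

```text
at [ 4.996e+02 -1.000e-01  3.795e+02] grip 0.995 0.0 F [-0.2  0.4  0. ] t 1.65
(500, 0, 380) offset [-0.04, 0.01, -0.05] rot [0.0, -0.0, -0.2]
```

View pics/w2.png

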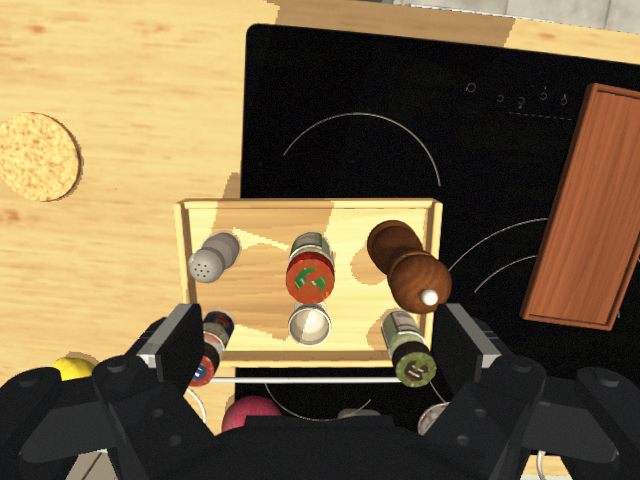

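The wrist view shows all three front items upright: salt (215,258), red-capped jar (311,270) and mill (410,265), with the egg cup at (309,325). I'll fit circles to get their positions.

Run:
```python
from h import *
from scipy.optimize import least_squares
W=np.load("w2.npy").reshape(-1,3);T=np.load("top0.npy").reshape(-1,3);S=np.load("side0.npy").reshape(-1,3)
g=lambda C:np.nanmedian(C[(abs(C[:,0]-420)<30)&(abs(C[:,1]+150)<40),2])
print("table z W,T,S",g(W),g(T),g(S))
def fit(n,c,z0,z1,r):
    for N,C in(("W",W),("T",T),("S",S)):
        q=C[(np.hypot(*(C[:,:2]-c).T)<r+16)&(C[:,2]>z0)&(C[:,2]<z1)]
        if len(q)<20: continue
        e=cv2.minEnclosingCircle(q[:,:2].astype(np.float32))
        print(n,N,len(q),np.round(e[0],1),round(e[1],1),"med",np.median(q[:,:2],0).round(1),"zmax",np.percentile(q[:,2],98).round(1))
fit("mill head",(543,84),140,168,25);fit("knob",(543,84),174,190,10)
fit("jar cap",(558,-4),115,130,22);fit("salt top",(564,-106),80,110,18)
fit("egg",(634,0),52,70,24);fit("cl",(643,105),112,125,20);fit("cr",(661,-110),112,125,20)
```

```text
table z W,T,S -4.969851601988296 -4.6313141389076 -6.090931700535277
mill head W 1951 [541.6  86.5] 24.9 med [530.7  77.7] zmax 167.8
mill head T 309 [543.5  87.2] 24.9 med [541.7  84.2] zmax 167.8
mill head S 383 [543.4  81. ] 24.2 med [543.5  69.4] zmax 167.8
knob W 200 [540.8  86.3] 5.7 med [540.   85.7] zmax 182.4
knob T 29 [539.   89.2] 10.2 med [542.5  86.5] zmax 184.1
knob S 27 [542.8  82.9] 6.9 med [541.9  82.2] zmax 183.0
jar cap W 1837 [557.6  -3.2] 22.5 med [556.   -3.3] zmax 122.4
jar cap T 324 [558.5  -3.2] 22.2 med [557.7  -2.7] zmax 124.7
jar cap S 288 [558.3  -5.6] 24.3 med [558.3 -10. ] zmax 122.5
salt top W 996 [ 562.6 -105.5] 17.5 med [ 558.2 -102.5] zmax 101.0
salt top T 192 [ 563.9 -105.8] 17.0 med [ 563.2 -105.4] zmax 103.5
salt top S 282 [ 564.7 -109.1] 17.7 med [ 563.9 -116. ] zmax 100.7
egg W 624 [632.5   0.8] 24.0 med [640.7   1.2] zmax 64.4
egg T 116 [6.345e+02 6.000e-01] 24.0 med [638.2   1.8] zmax 67.7
egg S 236 [634.7  -2. ] 25.6 med [6.343e+02 2.000e-01] zmax 64.1
cl W 1240 [641.9 106.3] 21.2 med [640.1 105.9] zmax 118.3
cl T 261 [643.6 107.1] 20.3 med [642.7 106.3] zmax 120.5
cl S 179 [643.5 103.3] 20.9 med [642.6 101.2] zmax 118.3
cr W 520 [ 660.8 -106.2] 19.9 med [662.2 -98.7] zmax 117.8
cr T 249 [ 661.3 -108.8] 19.8 med [ 660. -108.] zmax 121.1
cr S 284 [ 662.7 -111.9] 22.5 med [ 661.  -113.6] zmax 118.3
```

Run:
```python
from h import *
go((542,86.3,290),(542,86.3,210))
W=np.load("w2.npy").reshape(-1,3);T=np.load("top0.npy").reshape(-1,3)
for N,C in(("W",W),("T",T)):
  for c in((480,-324),(480,-240),(420,-150),(480,60),(480,-30),(440,332),(540,332)):
    q=C[np.hypot(*(C[:,:2]-c).T)<25,2];q=q[~np.isnan(q)];print(N,c,len(q),np.percentile(q,[10,50,90]).round(1) if len(q) else '')
```

```text
at [499.3   0.7 379.7] grip 0.994 0.0 F [0.4 0.6 0.2] t 1.7
(542, 86.3, 290) offset [-4.99, 8.16, 8.97] rot [0.0, -0.0, -0.1]
(542, 86.3, 210) offset [-4.99, 8.16, 16.97] rot [0.0, -0.0, -0.1]
W (480, -324) 1475 [6.3 7.5 8.5]
W (480, -240) 1455 [-6.2 -5.1 -4. ]
W (420, -150) 1634 [-6.  -4.9 -3.8]
W (480, 60) 18510 [326.1 372.3 384.9]
W (480, -30) 18829 [328.1 386.6 400.4]
W (440, 332) 1434 [6.9 8.  9. ]
W (540, 332) 1231 [6.9 7.9 9. ]
T (480, -324) 352 [ 4.6  7.6 10.5]
T (480, -240) 344 [-7.4 -4.8 -1.7]
T (420, -150) 345 [-7.9 -4.6 -1.7]
T (480, 60) 345 [-2.9  0.1 22.1]
T (480, -30) 345 [-2.6 -0.1  2.8]
T (440, 332) 338 [ 5.   8.  11.1]
T (540, 332) 333 [ 5.1  8.1 11.2]
```

Emit:
step_arm([
  {"offset":[-1.5,2.5,2],"rot":[0,0,0],"gripper":8},
  {"offset":[-3,5,4.5],"rot":[0,0,0],"gripper":8},
  {"offset":[-4.5,7.5,7],"rot":[0,0,0],"gripper":8},
  {"offset":[-5,8.1,8.5],"rot":[0,0,0],"gripper":8},
  {"offset":[-5,8.1,9.5],"rot":[0,0,0],"gripper":8},
  {"offset":[-5,8.1,11],"rot":[0,0,0],"gripper":8},
  {"offset":[-5,8.1,13],"rot":[0,0,0],"gripper":8},
  {"offset":[-5,8.1,15],"rot":[0,0,0],"gripper":8},
  {"offset":[-5,8.1,16.3],"rot":[0,0,0],"gripper":8},
  {"offset":[-5,8.1,17],"rot":[0,0,0],"gripper":8},
  {"offset":[-5,8.1,17],"rot":[0,0,0],"gripper":8},
])

```text
time_s: 2.8
eef_pos: [542.2, 85.3, 209.7]
ee_rot: [-0.0, -0.043, 0.999, 0.0]
force: [-0.4, -1.2, 0.5]
grip_width: 0.938
grip_force: 0.0
```

Emit:
step_arm([
  {"offset":[0,0,0],"rot":[0,0,0],"gripper":6},
  {"offset":[0,0,0],"rot":[0,0,0],"gripper":4},
  {"offset":[0,0,0],"rot":[0,0,0],"gripper":4},
  {"offset":[0,0,0],"rot":[0,0,0],"gripper":4},
  {"offset":[0,0,0],"rot":[0,0,0],"gripper":4},
  {"offset":[0,0,0],"rot":[0,0,0],"gripper":4},
], squeeze=40)

```text
time_s: 3.4
eef_pos: [543.0, 85.3, 211.2]
ee_rot: [0.001, -0.043, 0.999, -0.0]
force: [0.1, -0.4, 6.6]
grip_width: 0.538
grip_force: 41.2
```

Run:
```python
from h import *
# tray spots: long axis dir -3.6deg from x
d=np.array([np.cos(np.radians(-3.6)),np.sin(np.radians(-3.6))]);C=np.array([491.9,331.9])
for k in(-88,0,88):print(k,C+k*d)
m=C+88*d
go((542,86.3,275),(m[0],m[1],275),(m[0],m[1],207))
```

```text
-88 [404.0736479  337.42556572]
0 [491.9 331.9]
88 [579.7263521  326.37443428]
at [543.   85.3 211.2] grip 0.538 41.2 F [ 0.1 -0.4  6.6] t 3.4
(542, 86.3, 275) offset [0.08, 0.1, -6.38] rot [-0.0, 0.2, -0.1]
(np.float64(579.7263521016879), np.float64(326.3744342814204), 275) offset [-5.73, 23.7, -6.38] rot [-0.0, 0.2, -0.1]
(np.float64(579.7263521016879), np.float64(326.3744342814204), 207) offset [-5.72, 23.7, 0.42] rot [-0.0, 0.2, -0.1]
```

Emit:
step_arm([
  {"offset":[0,0,-0.7],"rot":[0,0,0],"gripper":4},
  {"offset":[0,0,-2],"rot":[0,0,0],"gripper":4},
  {"offset":[0,0,-4],"rot":[0,0,0],"gripper":4},
  {"offset":[0,0.5,-5.7],"rot":[0,0,0],"gripper":4},
  {"offset":[-0.5,2,-6.4],"rot":[0,0,0],"gripper":4},
  {"offset":[-1.1,5,-6.4],"rot":[0,0,0],"gripper":4},
  {"offset":[-1.8,8,-6.4],"rot":[0,0,0],"gripper":4},
  {"offset":[-2.5,11,-6.4],"rot":[0,0,0],"gripper":4},
  {"offset":[-3.3,14,-6.4],"rot":[0,0,0],"gripper":4},
  {"offset":[-4,17,-6.4],"rot":[0,0,0],"gripper":4},
  {"offset":[-4.8,20,-6.4],"rot":[0,0,0],"gripper":4},
  {"offset":[-5.4,22.5,-6.4],"rot":[0,0,0],"gripper":4},
])

```text
time_s: 4.6
eef_pos: [576.9, 315.7, 274.7]
ee_rot: [0.0, -0.043, 0.999, 0.0]
force: [0.9, -0.8, -1.7]
grip_width: 0.541
grip_force: 41.5
```

Run:
```python
from h import *
go((579.7,326.4,275),(579.7,326.4,206.5))
```

```text
at [576.9 315.7 274.7] grip 0.541 41.5 F [ 0.9 -0.8 -1.7] t 4.6
(579.7, 326.4, 275) offset [-0.37, 1.04, -0.03] rot [0.0, 0.0, -0.1]
(579.7, 326.4, 206.5) offset [-0.37, 1.04, 6.82] rot [0.0, 0.0, -0.1]
```

Emit:
step_arm([
  {"offset":[-0.3,1.1,0],"rot":[0,0,0],"gripper":4},
  {"offset":[-0.3,1.1,1.5],"rot":[0,0,0],"gripper":4},
  {"offset":[-0.3,1.1,3],"rot":[0,0,0],"gripper":4},
  {"offset":[-0.3,1.1,4.5],"rot":[0,0,0],"gripper":4},
  {"offset":[-0.3,1.1,5.6],"rot":[0,0,0],"gripper":4},
  {"offset":[-0.3,1.1,6.2],"rot":[0,0,0],"gripper":4},
  {"offset":[-0.3,1.1,6.5],"rot":[0,0,0],"gripper":4},
  {"offset":[-0.3,1.1,6.65],"rot":[0,0,0],"gripper":4},
  {"offset":[-0.3,1.1,6.7],"rot":[0,0,0],"gripper":4},
  {"offset":[-0.3,1.1,6.7],"rot":[0,0,0],"gripper":4},
])

```text
time_s: 5.6
eef_pos: [579.2, 325.4, 207.4]
ee_rot: [0.0, -0.043, 0.999, 0.0]
force: [0.3, 0.4, -0.9]
grip_width: 0.546
grip_force: 41.5
```

Run:
```python
from h import *
go((579.7,326.4,206.5))
```

```text
at [579.2 325.4 207.4] grip 0.546 41.5 F [ 0.3  0.4 -0.9] t 5.6
(579.7, 326.4, 206.5) offset [-0.06, 0.1, 0.09] rot [0.0, 0.0, -0.1]
```

Emit:
step_arm([
  {"offset":[0,0,0.07],"rot":[0,0,0],"gripper":4},
  {"offset":[0,0,0.14],"rot":[0,0,0],"gripper":4},
  {"offset":[0,0,0.14],"rot":[0,0,0],"gripper":4},
])

```text
time_s: 5.9
eef_pos: [579.6, 325.5, 207.2]
ee_rot: [0.001, -0.043, 0.999, 0.0]
force: [-0.4, 1.1, 6.3]
grip_width: 0.544
grip_force: 42.2
```

Emit:
step_arm([
  {"offset":[0,0,0],"rot":[0,0,0],"gripper":6},
  {"offset":[0,0,0],"rot":[0,0,0],"gripper":8},
  {"offset":[0,0,0],"rot":[0,0,0],"gripper":8},
  {"offset":[0,0,0],"rot":[0,0,0],"gripper":8},
  {"offset":[0,0,-2],"rot":[0,0,0],"gripper":8},
  {"offset":[0,0,-5],"rot":[0,0,0],"gripper":8},
  {"offset":[0,0,-8],"rot":[0,0,0],"gripper":8},
  {"offset":[0,0,-8],"rot":[0,0,0],"gripper":8},
])

```text
time_s: 6.7
eef_pos: [579.9, 325.7, 290.2]
ee_rot: [0.004, -0.043, 0.999, 0.001]
force: [-0.1, -0.1, 0.4]
grip_width: 0.939
grip_force: 0.0
```

Run:
```python
from h import *
go((557.8,-3.5,285),(557.8,-3.5,163))
```

```text
at [579.9 325.7 290.2] grip 0.939 0.0 F [-0.1 -0.1  0.4] t 6.7
(557.8, -3.5, 285) offset [5.01, -32.61, 0.42] rot [0.1, 0.4, -0.1]
(557.8, -3.5, 163) offset [5.11, -32.63, 12.62] rot [0.1, 0.4, -0.1]
```

Emit:
step_arm([
  {"offset":[0.5,-3,0],"rot":[0,0,0],"gripper":8},
  {"offset":[1.1,-7,0],"rot":[0,0,0],"gripper":7},
  {"offset":[1.7,-11,0],"rot":[0,0,0],"gripper":7},
  {"offset":[2.3,-15,0],"rot":[0,0,0],"gripper":7},
  {"offset":[2.9,-19,0],"rot":[0,0,0],"gripper":7},
  {"offset":[3.5,-23,0],"rot":[0,0,0],"gripper":7},
  {"offset":[4.1,-27,0],"rot":[0,0,0],"gripper":7},
  {"offset":[4.7,-30.5,0],"rot":[0,0,0],"gripper":7},
  {"offset":[5,-32.6,1],"rot":[0,0,0],"gripper":7},
  {"offset":[5,-32.6,3],"rot":[0,0,0],"gripper":7},
  {"offset":[5,-32.6,4],"rot":[0,0,0],"gripper":7},
  {"offset":[5,-32.6,4],"rot":[0,0,0],"gripper":7},
])

```text
time_s: 7.9
eef_pos: [556.6, -3.4, 243.9]
ee_rot: [-0.002, -0.043, 0.999, 0.0]
force: [0.4, 0.1, -0.0]
grip_width: 0.818
grip_force: 0.0
```

Run:
```python
from h import *
go((557.8,-3.5,138))
```

```text
at [556.6  -3.4 243.9] grip 0.818 0.0 F [ 0.4  0.1 -0. ] t 7.9
(557.8, -3.5, 138) offset [-0.15, -0.03, 10.59] rot [0.1, -0.2, -0.1]
```

Emit:
step_arm([
  {"offset":[-0.1,0,2],"rot":[0,0,0],"gripper":7},
  {"offset":[-0.1,0,4],"rot":[0,0,0],"gripper":7},
  {"offset":[-0.1,0,6],"rot":[0,0,0],"gripper":7},
  {"offset":[-0.1,0,8],"rot":[0,0,0],"gripper":7},
  {"offset":[-0.1,0,9.7],"rot":[0,0,0],"gripper":7},
  {"offset":[-0.1,0,10.6],"rot":[0,0,0],"gripper":7},
  {"offset":[-0.1,0,10.6],"rot":[0,0,0],"gripper":7},
])

```text
time_s: 8.6
eef_pos: [558.0, -3.2, 139.0]
ee_rot: [-0.001, -0.043, 0.999, 0.0]
force: [0.4, -0.1, 0.0]
grip_width: 0.821
grip_force: 0.0
```

Emit:
step_arm([
  {"offset":[0,0,0],"rot":[0,0,0],"gripper":5.5},
  {"offset":[0,0,0],"rot":[0,0,0],"gripper":3.5},
  {"offset":[0,0,0],"rot":[0,0,0],"gripper":3.5},
  {"offset":[0,0,0],"rot":[0,0,0],"gripper":3.5},
  {"offset":[0,0,0],"rot":[0,0,0],"gripper":3.5},
  {"offset":[0,0,0],"rot":[0,0,0],"gripper":3.5},
], squeeze=35)

```text
time_s: 9.2
eef_pos: [558.6, -3.6, 140.7]
ee_rot: [0.001, -0.043, 0.999, -0.0]
force: [-0.6, 1.4, 6.1]
grip_width: 0.509
grip_force: 35.8
```

Run:
```python
from h import *
go((491.9,331.9,210),(491.9,331.9,134))
```

```text
at [558.6  -3.6 140.7] grip 0.509 35.8 F [-0.6  1.4  6.1] t 9.2
(491.9, 331.9, 210) offset [3.76, 33.99, -6.95] rot [-0.0, 0.1, -0.1]
(491.9, 331.9, 134) offset [3.78, 34.0, 0.65] rot [-0.0, 0.1, -0.1]
```

Emit:
step_arm([
  {"offset":[0,0,-0.7],"rot":[0,0,0],"gripper":3.5},
  {"offset":[0,0,-2.5],"rot":[0,0,0],"gripper":3.5},
  {"offset":[0,0,-5],"rot":[0,0,0],"gripper":3.5},
  {"offset":[0.3,1.5,-7],"rot":[0,0,0],"gripper":3.5},
  {"offset":[0.8,4.5,-7],"rot":[0,0,0],"gripper":3.5},
  {"offset":[1.4,8.5,-7],"rot":[0,0,0],"gripper":3.5},
  {"offset":[2,13,-7],"rot":[0,0,0],"gripper":3.5},
  {"offset":[2.6,17.5,-7],"rot":[0,0,0],"gripper":3.5},
  {"offset":[3.1,22,-7],"rot":[0,0,0],"gripper":3.5},
  {"offset":[3.5,26,-7],"rot":[0,0,0],"gripper":3.5},
  {"offset":[3.7,30,-7],"rot":[0,0,0],"gripper":3.5},
  {"offset":[3.7,33,-7],"rot":[0,0,0],"gripper":3.5},
])

```text
time_s: 10.4
eef_pos: [492.1, 324.1, 209.9]
ee_rot: [0.0, -0.043, 0.999, 0.0]
force: [-0.8, -0.0, -0.8]
grip_width: 0.515
grip_force: 36.0
```

Emit:
step_arm([
  {"offset":[0,1,0],"rot":[0,0,0],"gripper":3.5},
  {"offset":[0,1,1.5],"rot":[0,0,0],"gripper":3.5},
  {"offset":[0,1,3.5],"rot":[0,0,0],"gripper":3.5},
  {"offset":[0,1,5.5],"rot":[0,0,0],"gripper":3.5},
  {"offset":[0,1,6.6],"rot":[0,0,0],"gripper":3.5},
  {"offset":[0,1,7.1],"rot":[0,0,0],"gripper":3.5},
  {"offset":[0,1,7.3],"rot":[0,0,0],"gripper":3.5},
  {"offset":[0,1,7.38],"rot":[0,0,0],"gripper":3.5},
  {"offset":[0,1,7.38],"rot":[0,0,0],"gripper":3.5},
])

```text
time_s: 11.3
eef_pos: [492.6, 331.9, 136.8]
ee_rot: [0.001, -0.043, 0.999, 0.0]
force: [-0.5, -2.5, 3.3]
grip_width: 0.512
grip_force: 36.5
```

Run:
```python
from h import *
go((491.9,331.9,134))
```

```text
at [492.6 331.9 136.8] grip 0.512 36.5 F [-0.5 -2.5  3.3] t 11.3
(491.9, 331.9, 134) offset [0.07, 0.01, 0.28] rot [0.0, 0.1, -0.1]
```

Emit:
step_arm([
  {"offset":[0,0,0],"rot":[0,0,0],"gripper":5.5},
  {"offset":[0,0,0],"rot":[0,0,0],"gripper":7},
  {"offset":[0,0,0],"rot":[0,0,0],"gripper":7},
  {"offset":[0,0,0],"rot":[0,0,0],"gripper":7},
  {"offset":[0,0,-2],"rot":[0,0,0],"gripper":7},
  {"offset":[0,0,-5],"rot":[0,0,0],"gripper":7},
  {"offset":[0,0,-9],"rot":[0,0,0],"gripper":7},
  {"offset":[0,0,-9],"rot":[0,0,0],"gripper":7},
])

```text
time_s: 12.1
eef_pos: [493.6, 332.7, 231.0]
ee_rot: [0.004, -0.043, 0.999, 0.002]
force: [0.0, 1.1, 0.4]
grip_width: 0.816
grip_force: 0.0
```

Run:
```python
from h import *
go((563,-105.7,220),(563,-105.7,118))
```

```text
at [493.6 332.7 231. ] grip 0.816 0.0 F [0.  1.1 0.4] t 12.1
(563, -105.7, 220) offset [-3.15, -44.27, 1.0] rot [0.2, 0.5, -0.1]
(563, -105.7, 118) offset [-3.06, -44.3, 11.2] rot [0.2, 0.5, -0.1]
```

Emit:
step_arm([
  {"offset":[0,-3,0],"rot":[0,0,0],"gripper":7},
  {"offset":[-0.3,-7.5,0],"rot":[0,0,0],"gripper":7},
  {"offset":[-0.6,-12,0],"rot":[0,0,0],"gripper":7},
  {"offset":[-0.9,-16.5,0],"rot":[0,0,0],"gripper":7},
  {"offset":[-1.2,-21,0],"rot":[0,0,0],"gripper":7},
  {"offset":[-1.6,-25.5,0],"rot":[0,0,0],"gripper":7},
  {"offset":[-2,-30,0],"rot":[0,0,0],"gripper":7},
  {"offset":[-2.4,-34.5,0],"rot":[0,0,0],"gripper":7},
  {"offset":[-2.8,-38.5,0],"rot":[0,0,0],"gripper":7},
  {"offset":[-3.1,-42,0],"rot":[0,0,0],"gripper":7},
  {"offset":[-3.1,-44,0],"rot":[0,0,0],"gripper":7},
  {"offset":[-3.1,-44.3,0],"rot":[0,0,0],"gripper":7},
])

```text
time_s: 13.3
eef_pos: [560.9, -108.9, 225.1]
ee_rot: [-0.0, -0.041, 0.999, -0.0]
force: [1.0, 0.6, 0.0]
grip_width: 0.82
grip_force: 0.0
```

Emit:
step_arm([
  {"offset":[0,0,0],"rot":[0,0,0],"gripper":7},
])

```text
time_s: 13.4
eef_pos: [560.8, -106.7, 225.3]
ee_rot: [-0.0, -0.042, 0.999, 0.0]
force: [0.5, -0.1, 0.5]
grip_width: 0.819
grip_force: 0.0
```

Run:
```python
from h import *
go((563,-105.7,118))
```

```text
at [ 560.8 -106.7  225.3] grip 0.819 0.0 F [ 0.5 -0.1  0.5] t 13.4
(563, -105.7, 118) offset [-0.23, 0.08, 10.73] rot [0.0, -0.0, -0.1]
```

Emit:
step_arm([
  {"offset":[-0.2,0,2],"rot":[0,0,0],"gripper":7},
  {"offset":[-0.2,0,4],"rot":[0,0,0],"gripper":7},
  {"offset":[-0.2,0,6],"rot":[0,0,0],"gripper":7},
  {"offset":[-0.2,0,8],"rot":[0,0,0],"gripper":7},
  {"offset":[-0.2,0,9.8],"rot":[0,0,0],"gripper":7},
  {"offset":[-0.2,0,10.7],"rot":[0,0,0],"gripper":7},
  {"offset":[-0.2,0,10.7],"rot":[0,0,0],"gripper":7},
])

```text
time_s: 14.1
eef_pos: [562.6, -105.5, 117.8]
ee_rot: [-0.001, -0.043, 0.999, 0.0]
force: [0.5, 0.4, 0.2]
grip_width: 0.821
grip_force: 0.0
```

Emit:
step_arm([
  {"offset":[0,0,0],"rot":[0,0,0],"gripper":5.5},
  {"offset":[0,0,0],"rot":[0,0,0],"gripper":3.5},
  {"offset":[0,0,0],"rot":[0,0,0],"gripper":3.5},
  {"offset":[0,0,0],"rot":[0,0,0],"gripper":3.5},
  {"offset":[0,0,0],"rot":[0,0,0],"gripper":3.5},
  {"offset":[0,0,0],"rot":[0,0,0],"gripper":3.5},
], squeeze=35)

```text
time_s: 14.7
eef_pos: [563.4, -106.5, 120.1]
ee_rot: [0.001, -0.043, 0.999, -0.0]
force: [-0.4, 2.3, 5.4]
grip_width: 0.445
grip_force: 34.8
```

Run:
```python
from h import *
go((404,337.4,180),(404,337.4,114))
```

```text
at [ 563.4 -106.5  120.1] grip 0.445 34.8 F [-0.4  2.3  5.4] t 14.7
(404, 337.4, 180) offset [12.08, 45.59, -6.04] rot [-0.0, 0.1, -0.1]
(404, 337.4, 114) offset [12.09, 45.59, 0.56] rot [-0.0, 0.1, -0.1]
```

Emit:
step_arm([
  {"offset":[0,0,-0.7],"rot":[0,0,0],"gripper":3},
  {"offset":[0,0,-2.5],"rot":[0,0,0],"gripper":3},
  {"offset":[0,0,-5],"rot":[0,0,0],"gripper":3},
  {"offset":[0.6,1.5,-7],"rot":[0,0,0],"gripper":3},
  {"offset":[1.8,4.5,-7.5],"rot":[0,0,0],"gripper":3},
  {"offset":[3.4,8.5,-7.5],"rot":[0,0,0],"gripper":3},
  {"offset":[5,13,-7.5],"rot":[0,0,0],"gripper":3},
  {"offset":[6.8,17.5,-7.5],"rot":[0,0,0],"gripper":3},
  {"offset":[8.4,22,-7.5],"rot":[0,0,0],"gripper":3},
  {"offset":[9.8,26.5,-7.5],"rot":[0,0,0],"gripper":3},
  {"offset":[11,31,-7.5],"rot":[0,0,0],"gripper":3},
  {"offset":[11.7,35,-7.5],"rot":[0,0,0],"gripper":3},
])

```text
time_s: 15.9
eef_pos: [415.2, 233.9, 194.4]
ee_rot: [0.0, -0.043, 0.999, 0.0]
force: [0.8, 0.0, -2.1]
grip_width: 0.445
grip_force: 34.9
```

Emit:
step_arm([
  {"offset":[0.3,4,0],"rot":[0,0,0],"gripper":3},
  {"offset":[0.3,7.5,0],"rot":[0,0,0],"gripper":3},
  {"offset":[0.3,9.5,0],"rot":[0,0,0],"gripper":3},
  {"offset":[0.3,10.5,1],"rot":[0,0,0],"gripper":3},
  {"offset":[0.3,10.5,2.5],"rot":[0,0,0],"gripper":3},
  {"offset":[0.3,10.5,4.5],"rot":[0,0,0],"gripper":3},
  {"offset":[0.3,10.5,6.2],"rot":[0,0,0],"gripper":3},
  {"offset":[0.3,10.5,7.2],"rot":[0,0,0],"gripper":3},
  {"offset":[0.3,10.5,7.6],"rot":[0,0,0],"gripper":3},
  {"offset":[0.3,10.5,7.8],"rot":[0,0,0],"gripper":3},
  {"offset":[0.3,10.5,7.88],"rot":[0,0,0],"gripper":3},
  {"offset":[0.3,10.5,7.88],"rot":[0,0,0],"gripper":3},
])

```text
time_s: 17.1
eef_pos: [405.0, 336.3, 116.1]
ee_rot: [0.001, -0.043, 0.999, 0.0]
force: [-1.6, -2.7, 4.2]
grip_width: 0.447
grip_force: 35.6
```

Run:
```python
from h import *
go((404,337.4,115))
```

```text
at [405.  336.3 116.1] grip 0.447 35.6 F [-1.6 -2.7  4.2] t 17.1
(404, 337.4, 115) offset [0.09, 0.11, 0.11] rot [-0.0, 0.1, -0.1]
```

Emit:
step_arm([
  {"offset":[0,0,0],"rot":[0,0,0],"gripper":5.5},
  {"offset":[0,0,0],"rot":[0,0,0],"gripper":7},
  {"offset":[0,0,0],"rot":[0,0,0],"gripper":7},
  {"offset":[0,0,0],"rot":[0,0,0],"gripper":7},
  {"offset":[0,0,-2],"rot":[0,0,0],"gripper":7},
  {"offset":[0,0,-5],"rot":[0,0,0],"gripper":7},
  {"offset":[0,0,-9],"rot":[0,0,0],"gripper":7},
  {"offset":[0,0,-12],"rot":[0,0,0],"gripper":7},
  {"offset":[0,-4,-12],"rot":[0,0,0],"gripper":7},
  {"offset":[0,-8,-12],"rot":[0,0,0],"gripper":7},
  {"offset":[-1,-12,-12],"rot":[0,0,0],"gripper":7},
  {"offset":[-3,-15,-12],"rot":[0,0,0],"gripper":7},
])

```text
time_s: 18.3
eef_pos: [446.9, 187.9, 235.2]
ee_rot: [-0.0, -0.043, 0.999, -0.0]
force: [0.4, 0.5, 0.1]
grip_width: 0.813
grip_force: 0.0
```

Run:
```python
from h import *
go((633,0.5,220),(633,0.5,108))
c=capture("top");W=cloud(c);np.save("top1.npy",W);a=c["color"][150:350,140:440];c2=capture("side");b=c2["color"][100:400,180:500]
save("t1",np.hstack([cv2.resize(a,(450,300)),b]))
C=W.reshape(-1,3)
for n,c0,z0,z1,r in(("mill",(580,326),140,168,25),("jar",(492,332),108,125,22),("salt",(405,337),76,110,18)):
    q=C[(np.hypot(*(C[:,:2]-c0).T)<r+16)&(C[:,2]>z0)&(C[:,2]<z1)]
    print(n,len(q),cv2.minEnclosingCircle(q[:,:2].astype(np.float32)))
```

```text
at [446.9 187.9 235.2] grip 0.813 0.0 F [0.4 0.5 0.1] t 18.3
(633, 0.5, 220) offset [-16.94, -20.26, 1.52] rot [-0.0, -0.0, -0.1]
(633, 0.5, 108) offset [-16.95, -20.26, 12.72] rot [-0.0, -0.0, -0.1]
mill 391 ((578.3272094726562, 325.4537658691406), 24.451839447021484)
jar 173 ((495.56915283203125, 330.8647155761719), 21.516887664794922)
salt 0 ((0.0, 0.0), 0.0)
```

View pics/t1.png

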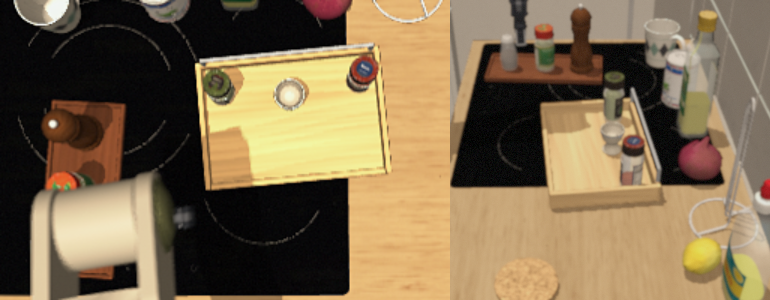

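All three now stand on the tray: salt (508,55), jar (545,48) and mill (580,40) in the side half. The front row is empty, and the egg cup and corner jars are undisturbed. Next is the egg cup.

Emit:
step_arm([
  {"offset":[-2,-3,0],"rot":[0,0,0],"gripper":7.2},
  {"offset":[-5,-6,0],"rot":[0,0,0],"gripper":7.2},
  {"offset":[-8,-9.5,0],"rot":[0,0,0],"gripper":7.2},
  {"offset":[-11,-13,0],"rot":[0,0,0],"gripper":7.2},
  {"offset":[-14,-17,0],"rot":[0,0,0],"gripper":7.2},
  {"offset":[-16.2,-19.4,0],"rot":[0,0,0],"gripper":7.2},
  {"offset":[-16.9,-20.2,1.5],"rot":[0,0,0],"gripper":7.2},
  {"offset":[-16.9,-20.2,3.5],"rot":[0,0,0],"gripper":7.2},
  {"offset":[-16.9,-20.2,5.5],"rot":[0,0,0],"gripper":7.2},
  {"offset":[-16.9,-20.2,7],"rot":[0,0,0],"gripper":7.2},
  {"offset":[-16.9,-20.2,7],"rot":[0,0,0],"gripper":7.2},
  {"offset":[-16.9,-20.2,7],"rot":[0,0,0],"gripper":7.2},
])

```text
time_s: 19.6
eef_pos: [632.8, 3.3, 165.3]
ee_rot: [0.0, -0.043, 0.999, 0.0]
force: [0.2, -0.2, 0.4]
grip_width: 0.841
grip_force: 0.0
```

Run:
```python
from h import *
go((633,0.5,108))
```

```text
at [632.8   3.3 165.3] grip 0.841 0.0 F [ 0.2 -0.2  0.4] t 19.6
(633, 0.5, 108) offset [0.01, -0.28, 5.73] rot [0.0, 0.0, -0.1]
```

Emit:
step_arm([
  {"offset":[0,-0.3,1.5],"rot":[0,0,0],"gripper":7.2},
  {"offset":[0,-0.3,3],"rot":[0,0,0],"gripper":7.2},
  {"offset":[0,-0.3,4.5],"rot":[0,0,0],"gripper":7.2},
  {"offset":[0,-0.3,5.7],"rot":[0,0,0],"gripper":7.2},
  {"offset":[0,-0.3,5.7],"rot":[0,0,0],"gripper":7.2},
  {"offset":[0,-0.3,5.7],"rot":[0,0,0],"gripper":5.5},
  {"offset":[0,-0.3,5.7],"rot":[0,0,0],"gripper":3.5},
  {"offset":[0,-0.3,5.7],"rot":[0,0,0],"gripper":3.5},
  {"offset":[0,-0.3,5.7],"rot":[0,0,0],"gripper":3.5},
  {"offset":[0,-0.3,5.7],"rot":[0,0,0],"gripper":3.5},
  {"offset":[0,-0.3,5.7],"rot":[0,0,0],"gripper":3.5},
], squeeze=30)

```text
time_s: 20.7
eef_pos: [633.4, -0.2, 108.7]
ee_rot: [0.001, -0.043, 0.999, -0.0]
force: [0.1, 1.1, 5.8]
grip_width: 0.518
grip_force: 31.0
```

Run:
```python
from h import *
go((481,-323.8,200),(481,-323.8,105))
```

```text
at [ 6.334e+02 -2.000e-01  1.087e+02] grip 0.518 31.0 F [0.1 1.1 5.8] t 20.7
(481, -323.8, 200) offset [17.94, -30.94, -9.15] rot [-0.0, 0.1, -0.1]
(481, -323.8, 105) offset [17.95, -30.94, 0.35] rot [-0.0, 0.1, -0.1]
```

Emit:
step_arm([
  {"offset":[0,0,-0.7],"rot":[0,0,0],"gripper":3},
  {"offset":[0,0,-2.5],"rot":[0,0,0],"gripper":3},
  {"offset":[0,0,-5.5],"rot":[0,0,0],"gripper":3},
  {"offset":[0,0,-8.5],"rot":[0,0,0],"gripper":3},
  {"offset":[1.5,-1,-10],"rot":[0,0,0],"gripper":3},
  {"offset":[4.5,-3,-10],"rot":[0,0,0],"gripper":3},
  {"offset":[7.5,-6,-10],"rot":[0,0,0],"gripper":3},
  {"offset":[10,-9.5,-10],"rot":[0,0,0],"gripper":3},
  {"offset":[12,-13.5,-10],"rot":[0,0,0],"gripper":3},
  {"offset":[14,-17.5,-10],"rot":[0,0,0],"gripper":3},
  {"offset":[15.8,-21.5,-10],"rot":[0,0,0],"gripper":3},
  {"offset":[17,-25.5,-10],"rot":[0,0,0],"gripper":3},
])

```text
time_s: 21.9
eef_pos: [484.2, -270.3, 208.1]
ee_rot: [-0.0, -0.043, 0.999, 0.0]
force: [0.6, -0.4, -0.7]
grip_width: 0.523
grip_force: 30.9
```

Emit:
step_arm([
  {"offset":[0.9,-3,0],"rot":[0,0,0],"gripper":3},
  {"offset":[0.9,-5,0],"rot":[0,0,0],"gripper":3},
  {"offset":[0.9,-5.4,2],"rot":[0,0,0],"gripper":3},
  {"offset":[0.9,-5.4,4],"rot":[0,0,0],"gripper":3},
  {"offset":[0.9,-5.4,6],"rot":[0,0,0],"gripper":3},
  {"offset":[0.9,-5.4,8],"rot":[0,0,0],"gripper":3},
  {"offset":[0.9,-5.4,8],"rot":[0,0,0],"gripper":3},
])

```text
time_s: 22.6
eef_pos: [480.2, -322.6, 125.6]
ee_rot: [-0.002, -0.043, 0.999, 0.002]
force: [-0.1, 1.6, -0.2]
grip_width: 0.524
grip_force: 31.0
```

Run:
```python
from h import *
go((481,-323.8,105))
```

```text
at [ 480.2 -322.6  125.6] grip 0.524 31.0 F [-0.1  1.6 -0.2] t 22.6
(481, -323.8, 105) offset [-0.08, -0.14, 2.05] rot [0.2, -0.2, -0.1]
```

Emit:
step_arm([
  {"offset":[0,0,1.2],"rot":[0,0,0],"gripper":3},
  {"offset":[0,0,1.9],"rot":[0,0,0],"gripper":3},
  {"offset":[0,0,2.2],"rot":[0,0,0],"gripper":3},
  {"offset":[0,0,2.3],"rot":[0,0,0],"gripper":3},
  {"offset":[0,0,2.38],"rot":[0,0,0],"gripper":3},
  {"offset":[0,0,2.38],"rot":[0,0,0],"gripper":3},
  {"offset":[0,0,2.38],"rot":[0,0,0],"gripper":3},
])

```text
time_s: 23.3
eef_pos: [481.3, -323.4, 104.7]
ee_rot: [0.0, -0.043, 0.999, -0.0]
force: [-0.3, 2.3, 5.1]
grip_width: 0.52
grip_force: 31.4
```

Contact is at the expected height, so I'll release, lift and check.

Emit:
step_arm([
  {"offset":[0,0,0],"rot":[0,0,0],"gripper":5.5},
  {"offset":[0,0,0],"rot":[0,0,0],"gripper":7},
  {"offset":[0,0,0],"rot":[0,0,0],"gripper":7},
  {"offset":[0,0,0],"rot":[0,0,0],"gripper":7},
  {"offset":[0,0,-2],"rot":[0,0,0],"gripper":7},
  {"offset":[0,0,-5],"rot":[0,0,0],"gripper":7},
  {"offset":[0,0,-9],"rot":[0,0,0],"gripper":7},
  {"offset":[0,3,-12],"rot":[0,0,0],"gripper":7},
  {"offset":[0,7,-12],"rot":[0,0,0],"gripper":7},
  {"offset":[0,11,-12],"rot":[0,0,0],"gripper":7},
  {"offset":[0,15,-12],"rot":[0,0,0],"gripper":7},
  {"offset":[0,18,-12],"rot":[0,0,0],"gripper":7},
])

```text
time_s: 24.5
eef_pos: [465.3, -142.0, 224.2]
ee_rot: [-0.0, -0.043, 0.999, 0.0]
force: [0.4, -0.4, -0.4]
grip_width: 0.823
grip_force: 0.0
```

Run:
```python
from h import *
go((405,336.3,225))
c=capture("top");W=cloud(c);C=W.reshape(-1,3)
for n,c0,z0,z1,r in(("egg",(481,-324),48,70,24),("coaster",(481,-324),4,12,50),("mill",(580,326),140,165,25),("jar",(492,332),108,125,22),("salt",(405,337),76,110,18)):
    q=C[(np.hypot(*(C[:,:2]-c0).T)<r+16)&(C[:,2]>z0)&(C[:,2]<z1)]
    if len(q): print(n,len(q),cv2.minEnclosingCircle(q[:,:2].astype(np.float32)))
```

```text
at [ 465.3 -142.   224.2] grip 0.823 0.0 F [ 0.4 -0.4 -0.4] t 24.5
(405, 336.3, 225) offset [1.89, 48.18, -0.07] rot [0.0, -0.0, -0.1]
egg 107 ((481.8247985839844, -322.25006103515625), 23.56488037109375)
coaster 551 ((481.4478454589844, -324.49749755859375), 49.399227142333984)
mill 329 ((578.8961181640625, 325.827392578125), 24.723148345947266)
jar 338 ((493.8382263183594, 330.5437927246094), 23.390583038330078)
salt 202 ((405.1075134277344, 333.556640625), 17.493343353271484)
```

Emit:
step_arm([
  {"offset":[0,3,0],"rot":[0,0,0],"gripper":7},
  {"offset":[0.2,7.5,0],"rot":[0,0,0],"gripper":7},
  {"offset":[0.4,12,0],"rot":[0,0,0],"gripper":7},
  {"offset":[0.6,16.5,0],"rot":[0,0,0],"gripper":7},
  {"offset":[0.8,21,0],"rot":[0,0,0],"gripper":7},
  {"offset":[1,25.5,0],"rot":[0,0,0],"gripper":7},
  {"offset":[1.2,30,0],"rot":[0,0,0],"gripper":7},
  {"offset":[1.4,34.5,0],"rot":[0,0,0],"gripper":7},
  {"offset":[1.6,39,0],"rot":[0,0,0],"gripper":7},
  {"offset":[1.8,43.5,0],"rot":[0,0,0],"gripper":7},
  {"offset":[1.9,47,0],"rot":[0,0,0],"gripper":7},
  {"offset":[1.9,48.1,0],"rot":[0,0,0],"gripper":7},
])

```text
time_s: 25.75
eef_pos: [405.1, 336.0, 224.0]
ee_rot: [0.0, -0.044, 0.999, 0.0]
force: [-0.8, -0.5, 0.2]
grip_width: 0.823
grip_force: 0.0
```

Emit:
step_arm([
  {"offset":[0,0,0],"rot":[0,0,0],"gripper":7},
  {"offset":[0,0,0],"rot":[0,0,0],"gripper":7},
])

```text
time_s: 25.95
eef_pos: [406.0, 332.6, 224.0]
ee_rot: [-0.0, -0.043, 0.999, -0.0]
force: [0.1, -0.9, -0.7]
grip_width: 0.823
grip_force: 0.0
```

Run:
```python
from h import *
go((405,335.5,114))
```

```text
at [406.  332.6 224. ] grip 0.823 0.0 F [ 0.1 -0.9 -0.7] t 25.95
(405, 335.5, 114) offset [0.08, 0.3, 11.0] rot [-0.0, -0.0, -0.1]
```

Emit:
step_arm([
  {"offset":[0.1,0.3,2],"rot":[0,0,0],"gripper":7},
  {"offset":[0.1,0.3,4],"rot":[0,0,0],"gripper":7},
  {"offset":[0.1,0.3,6],"rot":[0,0,0],"gripper":7},
  {"offset":[0.1,0.3,8],"rot":[0,0,0],"gripper":7},
  {"offset":[0.1,0.3,10],"rot":[0,0,0],"gripper":7},
  {"offset":[0.1,0.3,11],"rot":[0,0,0],"gripper":7},
  {"offset":[0.1,0.3,11],"rot":[0,0,0],"gripper":7},
  {"offset":[0.1,0.3,11],"rot":[0,0,0],"gripper":7},
])

```text
time_s: 26.75
eef_pos: [405.1, 336.1, 114.9]
ee_rot: [0.0, -0.042, 0.999, 0.0]
force: [0.6, 1.0, 0.3]
grip_width: 0.818
grip_force: 0.0
```

Emit:
step_arm([
  {"offset":[0,0,0],"rot":[0,0,0],"gripper":5.5},
  {"offset":[0,0,0],"rot":[0,0,0],"gripper":3.5},
  {"offset":[0,0,0],"rot":[0,0,0],"gripper":3.5},
  {"offset":[0,0,0],"rot":[0,0,0],"gripper":3.5},
  {"offset":[0,0,0],"rot":[0,0,0],"gripper":3.5},
  {"offset":[0,0,0],"rot":[0,0,0],"gripper":3.5},
], squeeze=35)

```text
time_s: 27.35
eef_pos: [405.0, 336.7, 115.2]
ee_rot: [0.001, -0.043, 0.999, 0.0]
force: [-0.4, -1.0, 6.4]
grip_width: 0.447
grip_force: 34.6
```

Run:
```python
from h import *
go((562.9,-105.7,190),(562.9,-105.7,118))
```

```text
at [405.  336.7 115.2] grip 0.447 34.6 F [-0.4 -1.   6.4] t 27.35
(562.9, -105.7, 190) offset [-11.96, -45.42, -7.48] rot [0.0, 0.1, -0.1]
(562.9, -105.7, 118) offset [-11.95, -45.43, -0.28] rot [0.0, 0.1, -0.1]
```

Emit:
step_arm([
  {"offset":[0,0,-0.7],"rot":[0,0,0],"gripper":3},
  {"offset":[0,0,-2.5],"rot":[0,0,0],"gripper":3},
  {"offset":[0,0,-5],"rot":[0,0,0],"gripper":3},
  {"offset":[0,-2,-7.5],"rot":[0,0,0],"gripper":3},
  {"offset":[-0.5,-5.5,-8],"rot":[0,0,0],"gripper":3},
  {"offset":[-1.5,-10,-8],"rot":[0,0,0],"gripper":3},
  {"offset":[-3,-14.5,-8],"rot":[0,0,0],"gripper":3},
  {"offset":[-4.5,-19,-8],"rot":[0,0,0],"gripper":3},
  {"offset":[-6,-23.5,-8],"rot":[0,0,0],"gripper":3},
  {"offset":[-7.5,-28,-8],"rot":[0,0,0],"gripper":3},
  {"offset":[-9,-32.5,-8],"rot":[0,0,0],"gripper":3},
  {"offset":[-10.5,-37,-8],"rot":[0,0,0],"gripper":3},
])

```text
time_s: 28.55
eef_pos: [541.1, -25.1, 194.6]
ee_rot: [0.0, -0.043, 0.999, 0.0]
force: [1.6, -0.2, 0.0]
grip_width: 0.445
grip_force: 34.9
```

Emit:
step_arm([
  {"offset":[-1.2,-4,0],"rot":[0,0,0],"gripper":3},
  {"offset":[-1.5,-7,0],"rot":[0,0,0],"gripper":3},
  {"offset":[-1.5,-8.4,0.5],"rot":[0,0,0],"gripper":3},
  {"offset":[-1.5,-8.4,2],"rot":[0,0,0],"gripper":3},
  {"offset":[-1.5,-8.4,3.5],"rot":[0,0,0],"gripper":3},
  {"offset":[-1.5,-8.4,5],"rot":[0,0,0],"gripper":3},
  {"offset":[-1.5,-8.4,6],"rot":[0,0,0],"gripper":3},
  {"offset":[-1.5,-8.4,6],"rot":[0,0,0],"gripper":3},
  {"offset":[-1.5,-8.4,6],"rot":[0,0,0],"gripper":3},
])

```text
time_s: 29.45
eef_pos: [563.0, -105.4, 134.6]
ee_rot: [0.0, -0.043, 0.999, -0.0]
force: [-0.6, 0.7, -0.8]
grip_width: 0.448
grip_force: 35.0
```

Run:
```python
from h import *
go((562.9,-105.7,118))
```

```text
at [ 563.  -105.4  134.6] grip 0.448 35.0 F [-0.6  0.7 -0.8] t 29.45
(562.9, -105.7, 118) offset [0.01, -0.03, 1.66] rot [-0.0, 0.0, -0.1]
```

Emit:
step_arm([
  {"offset":[0,0,0.8],"rot":[0,0,0],"gripper":3},
  {"offset":[0,0,1.3],"rot":[0,0,0],"gripper":3},
  {"offset":[0,0,1.5],"rot":[0,0,0],"gripper":3},
  {"offset":[0,0,1.6],"rot":[0,0,0],"gripper":3},
  {"offset":[0,0,1.6],"rot":[0,0,0],"gripper":3},
  {"offset":[0,0,1.6],"rot":[0,0,0],"gripper":3},
])

```text
time_s: 30.05
eef_pos: [563.2, -105.5, 119.3]
ee_rot: [0.001, -0.043, 0.999, -0.0]
force: [-2.1, 2.6, 9.3]
grip_width: 0.448
grip_force: 36.4
```

Emit:
step_arm([
  {"offset":[0,0,0],"rot":[0,0,0],"gripper":5.5},
  {"offset":[0,0,0],"rot":[0,0,0],"gripper":7},
  {"offset":[0,0,0],"rot":[0,0,0],"gripper":7},
  {"offset":[0,0,0],"rot":[0,0,0],"gripper":7},
  {"offset":[0,0,-2],"rot":[0,0,0],"gripper":7},
  {"offset":[0,0,-5],"rot":[0,0,0],"gripper":7},
  {"offset":[0,0,-9],"rot":[0,0,0],"gripper":7},
  {"offset":[0,3,-11],"rot":[0,0,0],"gripper":7},
  {"offset":[0.3,7.5,-11],"rot":[0,0,0],"gripper":7},
  {"offset":[0.6,12,-11],"rot":[0,0,0],"gripper":7},
  {"offset":[0.9,16.5,-11],"rot":[0,0,0],"gripper":7},
  {"offset":[1.2,20,-11],"rot":[0,0,0],"gripper":7},
])

```text
time_s: 31.25
eef_pos: [533.1, 94.8, 228.2]
ee_rot: [0.0, -0.043, 0.999, 0.0]
force: [0.8, -0.0, 0.2]
grip_width: 0.823
grip_force: 0.0
```

Run:
```python
from h import *
go((492.6,331.9,220),(492.6,331.9,135))
c=capture("top");C=cloud(c).reshape(-1,3)
for n,c0,z0,z1,r in(("salt",(564,-106),80,110,18),("mill",(580,326),140,165,25),("jar",(492,332),108,125,22)):
    q=C[(np.hypot(*(C[:,:2]-c0).T)<r+16)&(C[:,2]>z0)&(C[:,2]<z1)]
    if len(q): print(n,len(q),cv2.minEnclosingCircle(q[:,:2].astype(np.float32)))
```

```text
at [533.1  94.8 228.2] grip 0.823 0.0 F [ 0.8 -0.   0.2] t 31.25
(492.6, 331.9, 220) offset [1.99, 23.97, 0.82] rot [0.0, 0.0, -0.1]
(492.6, 331.9, 135) offset [1.99, 23.97, 9.32] rot [0.0, 0.0, -0.1]
salt 187 ((564.3983154296875, -107.02335357666016), 16.99610710144043)
mill 328 ((578.7902221679688, 326.12078857421875), 24.744678497314453)
jar 339 ((492.7021484375, 330.9932861328125), 22.96683692932129)
```

The salt is back within about 1.3 mm of where it stood. Next is the jar.

Emit:
step_arm([
  {"offset":[0.3,3,0],"rot":[0,0,0],"gripper":7},
  {"offset":[0.7,7.5,0],"rot":[0,0,0],"gripper":7},
  {"offset":[1.1,12,0],"rot":[0,0,0],"gripper":7},
  {"offset":[1.5,16.5,0],"rot":[0,0,0],"gripper":7},
  {"offset":[1.8,20.5,0],"rot":[0,0,0],"gripper":7},
  {"offset":[2,23,0],"rot":[0,0,0],"gripper":7},
  {"offset":[2,24,0],"rot":[0,0,0],"gripper":7},
  {"offset":[2,24,0],"rot":[0,0,0],"gripper":7},
  {"offset":[2,24,0],"rot":[0,0,0],"gripper":7},
  {"offset":[2,24,1],"rot":[0,0,0],"gripper":7},
  {"offset":[2,24,1],"rot":[0,0,0],"gripper":7},
])

```text
time_s: 32.4
eef_pos: [493.3, 328.8, 216.5]
ee_rot: [-0.001, -0.042, 0.999, -0.001]
force: [0.3, 0.3, -0.8]
grip_width: 0.82
grip_force: 0.0
```

Run:
```python
from h import *
go((492.6,331.9,135))
```

```text
at [493.3 328.8 216.5] grip 0.82 0.0 F [ 0.3  0.3 -0.8] t 32.4
(492.6, 331.9, 135) offset [0.03, 0.32, 8.15] rot [-0.1, -0.1, -0.2]
```

Emit:
step_arm([
  {"offset":[0,0.3,1.5],"rot":[0,0,0],"gripper":7},
  {"offset":[0,0.3,3.5],"rot":[0,0,0],"gripper":7},
  {"offset":[0,0.3,5.5],"rot":[0,0,0],"gripper":7},
  {"offset":[0,0.3,7.3],"rot":[0,0,0],"gripper":7},
  {"offset":[0,0.3,8.1],"rot":[0,0,0],"gripper":7},
  {"offset":[0,0.3,8.1],"rot":[0,0,0],"gripper":7},
  {"offset":[0,0.3,8.1],"rot":[0,0,0],"gripper":7},
])

```text
time_s: 33.1
eef_pos: [493.5, 332.9, 137.9]
ee_rot: [0.001, -0.043, 0.999, 0.0]
force: [-0.0, -0.8, 0.7]
grip_width: 0.822
grip_force: 0.0
```

Emit:
step_arm([
  {"offset":[0,0,0],"rot":[0,0,0],"gripper":5.5},
  {"offset":[0,0,0],"rot":[0,0,0],"gripper":3.5},
  {"offset":[0,0,0],"rot":[0,0,0],"gripper":3.5},
  {"offset":[0,0,0],"rot":[0,0,0],"gripper":3.5},
  {"offset":[0,0,0],"rot":[0,0,0],"gripper":3.5},
  {"offset":[0,0,0],"rot":[0,0,0],"gripper":3.5},
], squeeze=35)

```text
time_s: 33.7
eef_pos: [493.5, 333.0, 138.0]
ee_rot: [0.001, -0.043, 0.999, 0.0]
force: [-0.8, -2.1, 6.3]
grip_width: 0.513
grip_force: 35.6
```

Run:
```python
from h import *
go((558.1,-3.4,139))
```

```text
at [493.5 333.  138. ] grip 0.513 35.6 F [-0.8 -2.1  6.3] t 33.7
(558.1, -3.4, 139) offset [-3.57, -34.07, -0.1] rot [0.0, 0.1, -0.1]
```

Emit:
step_arm([
  {"offset":[0,0,-0.7],"rot":[0,0,0],"gripper":3.5},
  {"offset":[0,0,-2.5],"rot":[0,0,0],"gripper":3.5},
  {"offset":[0,0,-5],"rot":[0,0,0],"gripper":3.5},
  {"offset":[0,-1.5,-7.5],"rot":[0,0,0],"gripper":3.5},
  {"offset":[-0.4,-5,-8],"rot":[0,0,0],"gripper":3.5},
  {"offset":[-0.9,-9.5,-8],"rot":[0,0,0],"gripper":3.5},
  {"offset":[-1.4,-14,-8],"rot":[0,0,0],"gripper":3.5},
  {"offset":[-1.9,-18.5,-8],"rot":[0,0,0],"gripper":3.5},
  {"offset":[-2.4,-23,-8],"rot":[0,0,0],"gripper":3.5},
  {"offset":[-2.9,-27.5,-8],"rot":[0,0,0],"gripper":3.5},
  {"offset":[-3.4,-31.5,-8],"rot":[0,0,0],"gripper":3.5},
  {"offset":[-3.65,-33.5,-8],"rot":[0,0,0],"gripper":3.5},
])

```text
time_s: 34.9
eef_pos: [558.4, -0.6, 217.3]
ee_rot: [0.0, -0.041, 0.999, -0.0]
force: [-0.7, 0.5, -2.0]
grip_width: 0.514
grip_force: 36.1
```

Emit:
step_arm([
  {"offset":[0,-0.5,0.5],"rot":[0,0,0],"gripper":3.5},
  {"offset":[0,-0.5,2],"rot":[0,0,0],"gripper":3.5},
  {"offset":[0,-0.5,3.5],"rot":[0,0,0],"gripper":3.5},
  {"offset":[0,-0.5,5],"rot":[0,0,0],"gripper":3.5},
  {"offset":[0,-0.5,6],"rot":[0,0,0],"gripper":3.5},
  {"offset":[0,-0.5,6],"rot":[0,0,0],"gripper":3.5},
  {"offset":[0,-0.5,6],"rot":[0,0,0],"gripper":3.5},
])

```text
time_s: 35.6
eef_pos: [558.7, -2.2, 157.5]
ee_rot: [0.0, -0.043, 0.999, -0.0]
force: [0.4, -0.4, -1.3]
grip_width: 0.515
grip_force: 36.1
```

Run:
```python
from h import *
go((558.9,-3.4,139))
```

```text
at [558.7  -2.2 157.5] grip 0.515 36.1 F [ 0.4 -0.4 -1.3] t 35.6
(558.9, -3.4, 139) offset [-0.01, -0.12, 1.85] rot [-0.0, 0.0, -0.1]
```

Emit:
step_arm([
  {"offset":[0,-0.12,0.8],"rot":[0,0,0],"gripper":3.5},
  {"offset":[0,-0.12,1.3],"rot":[0,0,0],"gripper":3.5},
  {"offset":[0,-0.12,1.5],"rot":[0,0,0],"gripper":3.5},
  {"offset":[0,-0.12,1.6],"rot":[0,0,0],"gripper":3.5},
  {"offset":[0,-0.12,1.6],"rot":[0,0,0],"gripper":3.5},
  {"offset":[0,-0.12,1.6],"rot":[0,0,0],"gripper":3.5},
])

```text
time_s: 36.2
eef_pos: [558.6, -3.8, 142.0]
ee_rot: [0.0, -0.043, 0.999, -0.0]
force: [-4.4, -0.1, 7.9]
grip_width: 0.511
grip_force: 36.9
```

Emit:
step_arm([
  {"offset":[0,0,0],"rot":[0,0,0],"gripper":5.5},
  {"offset":[0,0,0],"rot":[0,0,0],"gripper":7},
  {"offset":[0,0,0],"rot":[0,0,0],"gripper":7},
  {"offset":[0,0,0],"rot":[0,0,0],"gripper":7},
  {"offset":[0,0,-2],"rot":[0,0,0],"gripper":7},
  {"offset":[0,0,-5],"rot":[0,0,0],"gripper":7},
  {"offset":[0,0,-9],"rot":[0,0,0],"gripper":7},
  {"offset":[0,2,-13],"rot":[0,0,0],"gripper":8},
  {"offset":[-0.7,6,-14],"rot":[0,0,0],"gripper":8},
  {"offset":[-1.5,10.5,-14],"rot":[0,0,0],"gripper":8},
  {"offset":[-2.3,15,-14],"rot":[0,0,0],"gripper":8},
  {"offset":[-3.1,19.5,-14],"rot":[0,0,0],"gripper":8},
])

```text
time_s: 37.4
eef_pos: [572.7, 194.9, 281.2]
ee_rot: [0.0, -0.043, 0.999, 0.0]
force: [0.3, -1.0, -0.4]
grip_width: 0.937
grip_force: 0.0
```

Run:
```python
from h import *
go((579.4,325.5,275))
c=capture("top");C=cloud(c).reshape(-1,3)
for n,c0,z0,z1,r in(("jar",(558,-3),114,130,22),("salt",(564,-106),80,110,18),("mill",(580,326),140,165,25)):
    q=C[(np.hypot(*(C[:,:2]-c0).T)<r+16)&(C[:,2]>z0)&(C[:,2]<z1)]
    if len(q): print(n,len(q),cv2.minEnclosingCircle(q[:,:2].astype(np.float32)))
```

```text
at [572.7 194.9 281.2] grip 0.937 0.0 F [ 0.3 -1.  -0.4] t 37.4
(579.4, 325.5, 275) offset [-1.78, 12.95, 0.62] rot [-0.0, 0.0, -0.1]
jar 332 ((558.2425537109375, -4.551987171173096), 22.221858978271484)
salt 186 ((564.397705078125, -106.94956970214844), 17.32327651977539)
```

Emit:
step_arm([
  {"offset":[-0.6,4,0],"rot":[0,0,0],"gripper":8},
  {"offset":[-1.2,8,0],"rot":[0,0,0],"gripper":8},
  {"offset":[-1.6,11.5,0],"rot":[0,0,0],"gripper":8},
  {"offset":[-1.8,12.9,0],"rot":[0,0,0],"gripper":8},
  {"offset":[-1.8,12.9,0.5],"rot":[0,0,0],"gripper":8},
  {"offset":[-1.8,12.9,0.5],"rot":[0,0,0],"gripper":8},
  {"offset":[-1.8,12.9,0.5],"rot":[0,0,0],"gripper":8},
])

```text
time_s: 38.15
eef_pos: [580.0, 322.0, 275.9]
ee_rot: [-0.0, -0.042, 0.999, -0.0]
force: [0.0, 0.8, -0.2]
grip_width: 0.937
grip_force: 0.0
```

Run:
```python
from h import *
go((579.5,325.5,206.5))
```

```text
at [580.  322.  275.9] grip 0.937 0.0 F [ 0.   0.8 -0.2] t 38.15
(579.5, 325.5, 206.5) offset [0.01, 0.35, 6.94] rot [-0.0, -0.0, -0.2]
```

Emit:
step_arm([
  {"offset":[0,0.35,1],"rot":[0,0,0],"gripper":8},
  {"offset":[0,0.35,2.5],"rot":[0,0,0],"gripper":8},
  {"offset":[0,0.35,4.5],"rot":[0,0,0],"gripper":8},
  {"offset":[0,0.35,6.2],"rot":[0,0,0],"gripper":8},
  {"offset":[0,0.35,6.9],"rot":[0,0,0],"gripper":8},
  {"offset":[0,0.35,6.9],"rot":[0,0,0],"gripper":8},
  {"offset":[0,0.35,6.9],"rot":[0,0,0],"gripper":8},
])

```text
time_s: 38.85
eef_pos: [579.8, 326.6, 207.9]
ee_rot: [0.001, -0.043, 0.999, 0.0]
force: [-0.8, 0.5, 1.0]
grip_width: 0.937
grip_force: 0.0
```

Emit:
step_arm([
  {"offset":[0,0,0],"rot":[0,0,0],"gripper":6},
  {"offset":[0,0,0],"rot":[0,0,0],"gripper":4},
  {"offset":[0,0,0],"rot":[0,0,0],"gripper":4},
  {"offset":[0,0,0],"rot":[0,0,0],"gripper":4},
  {"offset":[0,0,0],"rot":[0,0,0],"gripper":4},
  {"offset":[0,0,0],"rot":[0,0,0],"gripper":4},
], squeeze=40)

```text
time_s: 39.45
eef_pos: [579.8, 326.8, 208.2]
ee_rot: [0.001, -0.043, 0.999, 0.0]
force: [0.1, -0.4, 5.7]
grip_width: 0.544
grip_force: 41.4
```

Run:
```python
from h import *
go((542.8,85.5,211))
```

```text
at [579.8 326.8 208.2] grip 0.544 41.4 F [ 0.1 -0.4  5.7] t 39.45
(542.8, 85.5, 211) offset [5.75, -23.72, -0.3] rot [0.0, 0.1, -0.1]
```

Emit:
step_arm([
  {"offset":[0,0,-0.7],"rot":[0,0,0],"gripper":4},
  {"offset":[0,0,-2.5],"rot":[0,0,0],"gripper":4},
  {"offset":[0,0,-5],"rot":[0,0,0],"gripper":4},
  {"offset":[0.3,-1,-7.5],"rot":[0,0,0],"gripper":4},
  {"offset":[1,-4,-8],"rot":[0,0,0],"gripper":4},
  {"offset":[1.8,-7.5,-8],"rot":[0,0,0],"gripper":4},
  {"offset":[2.7,-11,-8],"rot":[0,0,0],"gripper":4},
  {"offset":[3.5,-14.5,-8],"rot":[0,0,0],"gripper":4},
  {"offset":[4.4,-18,-8],"rot":[0,0,0],"gripper":4},
  {"offset":[5.2,-21,-8],"rot":[0,0,0],"gripper":4},
  {"offset":[5.7,-23.2,-8],"rot":[0,0,0],"gripper":4},
  {"offset":[5.75,-23.7,-7.5],"rot":[0,0,0],"gripper":4},
])

```text
time_s: 40.65
eef_pos: [542.3, 83.8, 282.6]
ee_rot: [0.0, -0.042, 0.999, -0.0]
force: [-0.0, 0.6, -1.2]
grip_width: 0.544
grip_force: 41.5
```

Emit:
step_arm([
  {"offset":[0,0,1.5],"rot":[0,0,0],"gripper":4},
  {"offset":[0,0,3],"rot":[0,0,0],"gripper":4},
  {"offset":[0,0,4.5],"rot":[0,0,0],"gripper":4},
  {"offset":[0,0,5.5],"rot":[0,0,0],"gripper":4},
  {"offset":[0,0,5.5],"rot":[0,0,0],"gripper":4},
  {"offset":[0,0,5.5],"rot":[0,0,0],"gripper":4},
])

```text
time_s: 41.25
eef_pos: [542.6, 85.9, 227.4]
ee_rot: [0.0, -0.043, 0.999, 0.0]
force: [-0.2, 0.3, -1.1]
grip_width: 0.546
grip_force: 41.5
```

Run:
```python
from h import *
go((542.8,85.5,211))
```

```text
at [542.6  85.9 227.4] grip 0.546 41.5 F [-0.2  0.3 -1.1] t 41.25
(542.8, 85.5, 211) offset [-0.01, -0.04, 1.64] rot [0.0, 0.0, -0.1]
```

Emit:
step_arm([
  {"offset":[0,0,0.8],"rot":[0,0,0],"gripper":4},
  {"offset":[0,0,1.3],"rot":[0,0,0],"gripper":4},
  {"offset":[0,0,1.5],"rot":[0,0,0],"gripper":4},
  {"offset":[0,0,1.6],"rot":[0,0,0],"gripper":4},
  {"offset":[0,0,1.6],"rot":[0,0,0],"gripper":4},
  {"offset":[0,0,1.6],"rot":[0,0,0],"gripper":4},
])

```text
time_s: 41.85
eef_pos: [542.8, 85.7, 212.2]
ee_rot: [0.001, -0.043, 0.999, -0.0]
force: [-1.1, -0.3, 7.1]
grip_width: 0.542
grip_force: 42.2
```

Emit:
step_arm([
  {"offset":[0,0,0],"rot":[0,0,0],"gripper":6},
  {"offset":[0,0,0],"rot":[0,0,0],"gripper":8},
  {"offset":[0,0,0],"rot":[0,0,0],"gripper":8},
  {"offset":[0,0,0],"rot":[0,0,0],"gripper":8},
  {"offset":[0,0,-2],"rot":[0,0,0],"gripper":8},
  {"offset":[0,0,-5],"rot":[0,0,0],"gripper":8},
  {"offset":[0,0,-9],"rot":[0,0,0],"gripper":8},
  {"offset":[2,0,-13],"rot":[0,0,0],"gripper":8},
  {"offset":[5,3,-15],"rot":[0,0,0],"gripper":8},
  {"offset":[8,7,-15],"rot":[0,0,0],"gripper":8},
  {"offset":[10,11,-15],"rot":[0,0,0],"gripper":8},
  {"offset":[12,15,-15],"rot":[0,0,0],"gripper":8},
])

```text
time_s: 43.05
eef_pos: [408.7, 225.9, 361.4]
ee_rot: [0.0, -0.042, 0.999, 0.0]
force: [0.7, -0.7, -0.5]
grip_width: 0.938
grip_force: 0.0
```

Emit:
step_arm([
  {"offset":[0,3,0],"rot":[0,0,0],"gripper":8},
  {"offset":[0,4,0],"rot":[0,0,0],"gripper":8},
  {"offset":[0,4,0],"rot":[0,0,0],"gripper":8},
  {"offset":[0,4,0],"rot":[0,0,0],"gripper":8},
])

```text
time_s: 43.45
eef_pos: [407.0, 263.9, 360.9]
ee_rot: [-0.0, -0.042, 0.999, -0.0]
force: [0.7, 0.3, 1.5]
grip_width: 0.936
grip_force: 0.0
```

Run:
```python
from h import *
c=capture("top");d=capture("side");C=cloud(c).reshape(-1,3);D=cloud(d).reshape(-1,3)
T=np.load("top0.npy").reshape(-1,3);S=np.load("side0.npy").reshape(-1,3)
for n,c0,z0,z1,r in(("mill",(543,84),140,168,25),("jar",(558,-3),115,130,22),("salt",(564,-106),80,110,18),("cl",(643,105),112,125,20),("cr",(661,-110),112,125,20),("egg",(481,-324),48,70,24)):
  for N,X in(("T0",T),("T",C),("S0",S),("S",D)):
    q=X[(np.hypot(*(X[:,:2]-c0).T)<r+16)&(X[:,2]>z0)&(X[:,2]<z1)]
    if len(q): e=cv2.minEnclosingCircle(q[:,:2].astype(np.float32));print(n,N,np.round(e[0],1),round(e[1],1))
save("t2",np.hstack([cv2.resize(c["color"][150:350,240:520],(420,300)),d["color"][100:400,180:500]]))
```

```text
mill T0 [543.5  87.2] 24.9
mill T [542.3  86. ] 24.8
mill S0 [543.4  81. ] 24.2
mill S [542.4  80.6] 24.9
jar T0 [558.5  -3.2] 22.2
jar T [558.3  -4.4] 22.1
jar S0 [558.3  -5.6] 24.3
jar S [558.  -7.] 24.3
salt T0 [ 563.9 -105.8] 17.0
salt T [ 564.6 -107.1] 17.1
salt S0 [ 564.7 -109.1] 17.7
salt S [ 563.6 -111.7] 16.7
cl T0 [643.6 107.1] 20.3
cl T [643.2 106.8] 20.2
cl S0 [643.5 103.3] 20.9
cl S [644.6 103.1] 21.6
cr T0 [ 661.3 -108.8] 19.8
cr T [ 661.2 -108.2] 19.9
cr S0 [ 662.7 -111.9] 22.5
cr S [ 660.4 -111.8] 21.2
egg T [ 481.8 -322.1] 23.4
egg S [ 481.7 -324.4] 24.9
```

View pics/t2.png

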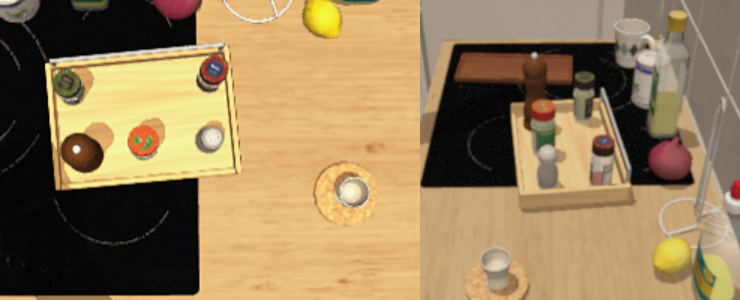

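The front row is back and upright at about (82,152), (144,142) and (211,138), all within about 2 mm. The egg cup stands in the middle of the coaster and the corner jars haven't moved.

```bash
python3 -c "
from rig import *
print(finish_job())"
```

```text
the job is handed in; nothing more can be done
None
```

The job is done and handed in at about 43.6 s: the egg cup stands in the middle of the coaster, the mill, salt and jar are back upright within about 2 mm of where they stood, and the corner jars are unmoved.

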